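Scrape the wax chips off the trimming plate into the waste drawer

TASK

Pull the waste drawer of the wax trimming station out as far as it readily comes, then take the blue scraper block and scrape all five wax chips off the dark plate, over its front edge, into the open drawer. Move the wax only with the scraper, never with the fingers, and do not knock the lamp above the plate or the things standing around. Finally set the scraper back flat inside the rim of its rest and leave the drawer out, ready to be emptied.

Things in the scene. Friction and masses are not known exactly. Their poses are not given: they have to be found in the camera images.
- station: White chilled unit, fixed, dark steel plate on top; its front looks to the robot's left (about +y). Origin: on the table, on the centre line, 80 mm behind the plate's front edge; x to its back, z up. Plate surface z = 0.115, free from x = -0.080 (open front edge) to 0.060 (back rim), between side rims at y = -0.061 and 0.061; rims 12 mm high. All wax lies at first within x = -0.077 to 0.014, y = -0.060 to 0.060.
- lamp: White lamp bar on two posts, fixed to the station, same origin and axes. Bar: x = 0.016 to 0.095, y = -0.080 to 0.080, underside z = 0.314 (199 mm over the plate), top 0.343; posts 12 mm thick at x = 0.077, y = +-0.066. It covers the back of the plate, so a hand holding the scraper there must lean back towards the open front, as the scraper's grip does.
- waste_drawer (a joint): Drawer under the plate's front edge, m: 0 = shut, grows as it slides out along the station's -x, stop at 0.080; starts shut or a few mm open. Friction about 1.2 N; stays where it is left. White front panel 158 mm wide, top edge 106 mm above the table.
- drawer_pull (a point): In the drawer's black pull tab, 92 mm above the table, 12 mm out from the panel; axes as the station's. The tab sticks out 28 mm (then a 5 mm end flange, 22 mm wide), is 14 mm wide (y) and 20 mm high: pinch it from above across y.
- drawer_floor (a point): Centre of the drawer's inner floor (steel), moves with the drawer; axes as the station's. Inside 107 mm (x, -0.055 to 0.052) by 134 mm (y), walls 19 to 28 mm high. With the drawer shut this point is 53 mm behind the plate's front edge: only the part drawn out lies open below the edge.
- scraper: Blue scraper block, 0.14 kg: foot 30 (x) x 70 (y) mm, 20 mm high, steel blade over the whole -x face (scraping face, 15 mm from the origin). Origin: centre of its underside. Its grip, 24 mm wide (y), 18 mm thick, leans 32 degrees to -x: axis from x = 0.004, z = 0.018 along (-0.530, 0, 0.848), 62 mm long. Grasp it across y along this axis, about 36 mm up: x = -0.015, z = 0.0485.
- scraper_rest: Flat aluminium rest for the scraper, fixed, 52 (x) x 92 (y) mm, rim 9 mm high and 3 mm thick; dark floor inside 46 x 86 mm at z = 0.004. Origin: centre of its underside on the table. The scraper stands in it with its x and y axes along the rest's.
- wax_chip_1: Cream wax chip 1 of 5, a flat irregular piece about 24 x 16 mm and 8 mm thick, 12 g, loose on the plate. Origin: about the middle of its underside.
- wax_chip_2: Cream wax chip 2 of 5, a flat irregular piece about 21 x 18 mm and 8 mm thick, 12 g, loose on the plate. Origin: about the middle of its underside.
- wax_chip_3: Cream wax chip 3 of 5, a flat irregular piece about 26 x 19 mm and 8 mm thick, 12 g, loose on the plate. Origin: about the middle of its underside.
- wax_chip_4: Cream wax chip 4 of 5, a flat irregular piece about 20 x 17 mm and 8 mm thick, 12 g, loose on the plate. Origin: about the middle of its underside.
- wax_chip_5: Cream wax chip 5 of 5, a flat irregular piece about 24 x 20 mm and 8 mm thick, 12 g, loose on the plate. Origin: about the middle of its underside.
- dropper_bottle: Amber dropper bottle, 33 mm wide, 100 mm high, standing; bystander. Origin: centre of its underside.
- immersion_oil: Small bottle with a black cap, 30 mm wide, 72 mm high, standing; bystander. Origin: centre of its underside.
- cover_glass_box: Small white box, 31 x 63 x 23 mm; bystander. Origin: centre of its underside.
- tape_roll: Roll of cream tape lying flat, 56 mm across, 18 mm high; bystander. Origin: centre of its underside.
- slide_mailer_1: Flat white slide mailer, 36 x 86 x 10 mm; bystander. Origin: centre of its underside.

How it is judged:
On the way, in this order (a step that is already met when the one before it is completed fails the run):
1. the waste drawer is drawn out at least 55 mm (value of joint waste_drawer above 0.055 m), for 0.2 s.
2. all five wax chips lie in the drawer, pushed there with the scraper (z of wax_chip_1 in the frame of drawer_floor between -0.005 and 0.027 m and x of wax_chip_1 in the frame of drawer_floor between -0.055 and 0.055 m and y of wax_chip_1 in the frame of drawer_floor between -0.068 and 0.068 m and z of wax_chip_2 in the frame of drawer_floor between -0.005 and 0.027 m and x of wax_chip_2 in the frame of drawer_floor between -0.055 and 0.055 m and y of wax_chip_2 in the frame of drawer_floor between -0.068 and 0.068 m and z of wax_chip_3 in the frame of drawer_floor between -0.005 and 0.027 m and x of wax_chip_3 in the frame of drawer_floor between -0.055 and 0.055 m and y of wax_chip_3 in the frame of drawer_floor between -0.068 and 0.068 m and z of wax_chip_4 in the frame of drawer_floor between -0.005 and 0.027 m and x of wax_chip_4 in the frame of drawer_floor between -0.055 and 0.055 m and y of wax_chip_4 in the frame of drawer_floor between -0.068 and 0.068 m and z of wax_chip_5 in the frame of drawer_floor between -0.005 and 0.027 m and x of wax_chip_5 in the frame of drawer_floor between -0.055 and 0.055 m and y of wax_chip_5 in the frame of drawer_floor between -0.068 and 0.068 m), for 0.2 s.
At the end, for the whole second after the job is handed in: All five wax chips rest in the waste drawer, below its rim; the drawer is still at least 45 mm out; the scraper stands still, flat inside the rim of its rest (within 13 mm of its centre, on its floor to 2.5 mm, tilt under 0.08 rad, turned under 0.3 rad) (all of step 2 and value of joint waste_drawer above 0.045 m and horizontal distance between scraper and scraper_rest below 0.013 m and z of scraper in the frame of scraper_rest between 0.0015 and 0.0065 m and angle between scraper's own z axis and vertical below 0.08 rad and angle between the y axis of scraper and the y axis of scraper_rest, either way round below 0.3 rad and linear speed of scraper below 0.02 m/s and linear speed of each of wax_chip_1, wax_chip_2, wax_chip_3, wax_chip_4, wax_chip_5 below 0.03 m/s); the robot touches nothing.
It fails at once if the fingers touch a wax chip (contact force between the fingers and wax_chip_1 above 0.3 N or contact force between the fingers and wax_chip_2 above 0.3 N or contact force between the fingers and wax_chip_3 above 0.3 N or contact force between the fingers and wax_chip_4 above 0.3 N or contact force between the fingers and wax_chip_5 above 0.3 N).
It fails at once if the lamp is knocked (over 8 N) (contact force between anything else and lamp above 8 N).
It fails at once if a bystander is shifted more than 25 mm or tipped (distance of any of dropper_bottle, immersion_oil, cover_glass_box, tape_roll, slide_mailer_1 from where it was at the start of the episode above 0.025 m or angle between any of dropper_bottle, immersion_oil, cover_glass_box, tape_roll, slide_mailer_1's own z axis and vertical above 0.5 rad).
It also fails if it takes over 61 s, if anything falls off the work surface, if the arm or the gripper's body presses on something with over 40 N, if the wrist force passes 120 N, or if a joint passes its speed limit or range.

ROBOT

A 7-joint arm with a two-finger parallel gripper is mounted at the origin on a cart in front of the work surface, level with it; the furniture and walls round the work are solid. World frame = base frame: x ahead of the robot, y to its left, z up, the work surface at z = 0. Lengths are in m, angles in rad, forces in N, time in s.
With the tool pointing down it reaches from about 0.425 to 0.975 m from the base axis. Payload 16.7 kg.
Tool frame: the origin (TCP) lies midway between the tips of the shut fingers; the grasp point (between the pads) lies env.tcp_to_grasp behind it (env.tcp_to_grasp is the distance from the TCP to the grasp point, in m); z points along the fingers, y is the direction in which the jaws open and shut (so a half turn about z gives the same grasp; the last joint's range is limited). The gripper opens to 85 mm and grips with 20 to 120 N. Pads are 22 mm wide; open, the fingers measure 114 mm over their backs; the gripper's body (76 mm by 85 mm) begins 54 mm behind the grasp point. The pads swing forward as they close: fully open they stand 13 mm farther back than shut.
Start: joints at [-1.427, 0.426, 0.074, 1.606, -0.034, 1.111, -0.067], TCP at [0.195, 0.646, 0.231] pointing down, gripper open.
Joint ranges: [-2.85, 2.85], [-0.5, 2.14], [-1.23, 1.37], [0.21, 2.46], [-1.02, 4.16], [0.16, 2.05], [-2.73, 2.73]. Speed limits (rad/s): [1.89, 1.89, 2.39, 2.39, 3.01, 3.01, 3.01].

INTERFACE

Orientations are given as a rotation vector (axis times angle).
In Python, from workcell import env, snapshot gives the robot as it stands. The module is installed in compiled form; this text tells all that it offers.
- The arm moves only by the shell command python3 -m crank 'ROWS' [OPENING]. ROWS is JSON, a list of rows, each a list of 2 entries, a list of its own where there are three numbers: the shift along the tool's x, y, z in mm, then the turn about the tool's z in rad. In form: [[[tx, ty, tz], yaw], ...]. A call has 1 to 20 rows; each row is the pose to reach, as a shift and turn from the pose commanded when the call began, along the tool's axes at that moment; what a row does not reach only later rows make up. A row lasts 1/12 s, in which the tool goes at most 41.7 mm and 7.16 degrees, less where a joint would pass 70% of its speed; a pose out of reach is approached as far as the arm can. A call with a gripper value outside its range is refused whole. OPENING is the finger opening in mm, from 0 to 85.4, set as the call begins (- or left out, the last holds). The fingers move at their own pace and stop on an object; the grip force is fixed at half the most. Time passes only in rows, so rows that repeat a pose let the fingers close. It gives the time, the measured TCP pose, the force and the opening at its end, in the units of the state.
- env.get_obs(): the state, without advancing time (a new reading comes with each control period).
- snapshot(name): name is "scene" or "top"; returns a dict with "color" (400x640x3 uint8, red, green, blue), "fx", "fy", "cx", "cy" (pixels), "dist" ([k1, k2, p1, p2, k3] as OpenCV has them; the pictures are not rectified), "position" and "orientation" of the camera in the world. Camera axes: x right, y up, looking along -z (the intrinsics and any distortion apply to the point x, -y, -z); pixel columns grow to the right and rows downward; lengths in m; the calibration is good to about 2 mm. A picture is of the moment at which its call begins. There is no depth.
- env.sign_off(): hands the job in, once; it reports no verdict.
The state is a dict: "time": time; "joint_positions": joint angles; "joint_vel": joint speeds; "tau": joint torques, N m; "tool_pos": TCP position; "eef_rot": TCP orientation; "ft_force": force on the tool from outside, world axes, zero at the start; "ft_torque": the same for the moment, N m; "grip_width": opening from 0.0 (shut) to 1.0 (fully open).
Only numpy, scipy, OpenCV 4.12 (cv2) and the standard library are available. Lean on these libraries where they do the work, as an engineer would, in place of code of your own. Each camera call takes 0.05 s, during which the arm holds its last target. There are 200 camera calls.

## Working session

There is one attempt and no reset: what is moved stays moved. The work goes in short steps, Python scripts to look and compute and a shell command to move; the robot and the scene stay as the last step left them, time stands still between calls to the robot, and variables do not carry over. Pictures are saved under pics/ and viewed, about 8 in all and at most 12, crops included, and the job is handed in when it is done.

```bash
mkdir -p pics; python3 - <<'E'
from workcell import env, snapshot
import cv2, numpy as np, pickle
print(env.get_obs(), env.tcp_to_grasp)
for n in ("scene","top"):
    s=snapshot(n); pickle.dump(s,open(f"{n}0.pkl","wb"))
    cv2.imwrite(f"pics/{n}0.png",s["color"][:,:,::-1])
    print(n,{k:v for k,v in s.items() if k!="color"})
E
```

```text
{'time': 0.0, 'joint_positions': array([-1.42747766,  0.42674526,  0.07384542,  1.60660406, -0.0341081 ,
        1.11077955, -0.0671043 ]), 'joint_vel': array([-2.76848926e-04, -6.84913742e-05, -5.28814012e-05, -1.44890051e-03,
        1.25792747e-03, -1.68523228e-03,  6.20717997e-04]), 'tau': array([-1.76875824e-04, -9.49855757e+01,  3.76046151e+00, -4.63513863e+01,
        1.91699975e-02,  1.04521005e-02,  1.59013888e-05]), 'tool_pos': array([0.19474625, 0.64587815, 0.23060288]), 'eef_rot': array([-4.58355804e-01, -3.10787350e+00,  1.99946402e-03]), 'ft_force': array([ 0.19512132, -0.1187101 , -0.52826814]), 'ft_torque': array([ 0.0641796 , -0.00273754, -0.02418276]), 'grip_width': 0.997209764491242} 0.0187
scene {'fx': 496.02373661092764, 'fy': 496.02373661092764, 'cx': 311.50273828022813, 'cy': 200.4909682107004, 'dist': array([0.00703029, 0.        , 0.        , 0.        , 0.        ]), 'position': array([ 0.15948042, -0.44402129,  0.96999573]), 'orientation': array([ 0.64435776, -0.20175547, -0.60547166])}
top {'fx': 451.76982363664996, 'fy': 451.76982363664996, 'cx': 324.91470145731114, 'cy': 198.50720605382352, 'dist': array([-0.07241061,  0.        ,  0.        ,  0.        ,  0.        ]), 'position': array([0.34122606, 0.11778084, 1.09082449]), 'orientation': array([ 0.18971243, -0.17747979, -1.44272378])}
```

View pics/scene0.png

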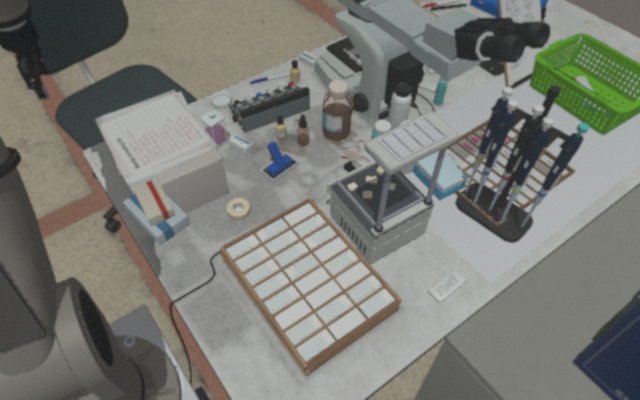

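View pics/top0.png

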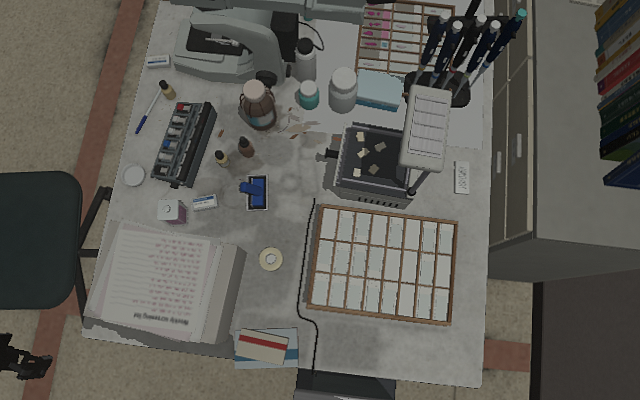

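The scene shows the station at (385,200) with its lamp, the scraper at (278,160) and the tape at (238,208). In the top view the plate is at (370,155), the pull tab at about (325,153) and the scraper at (255,190). The bottles are at (220,157) and (245,147).

```bash
cat > h.py <<'E'
import cv2, numpy as np, pickle
from scipy.spatial.transform import Rotation as R
F=np.diag([1.,-1,-1])
def proj(s,P):
    Rc=R.from_rotvec(s["orientation"]).as_matrix()
    p=(np.atleast_2d(P)-s["position"])@Rc@F
    K=np.array([[s["fx"],0,s["cx"]],[0,s["fy"],s["cy"]],[0,0,1]])
    return cv2.projectPoints(p,np.zeros(3),np.zeros(3),K,s["dist"])[0][:,0]
def unproj(s,uv,z):
    K=np.array([[s["fx"],0,s["cx"]],[0,s["fy"],s["cy"]],[0,0,1]])
    q=cv2.undistortPoints(np.array(uv,float).reshape(-1,1,2),K,s["dist"])[:,0]
    d=np.c_[q,np.ones(len(q))]@F@R.from_rotvec(s["orientation"]).as_matrix().T
    return s["position"]+d*((z-s["position"][2])/d[:,2])[:,None]
def crop(s,u0,v0,w,h,k):
    im=s["color"][v0:v0+h,u0:u0+w,::-1]
    return cv2.resize(im,None,fx=k,fy=k,interpolation=cv2.INTER_CUBIC)
E
python3 - <<'E'
from h import *
s=pickle.load(open("top0.pkl","rb"));t=pickle.load(open("scene0.pkl","rb"))
a=crop(s,310,110,133,100,6); cv2.imwrite("pics/c1.png",a)
b=np.hstack([crop(s,200,130,80,85,5),crop(t,250,120,80,85,5)]);cv2.imwrite("pics/c2.png",b)
E
```

```text
(no output)
```

View pics/c1.png

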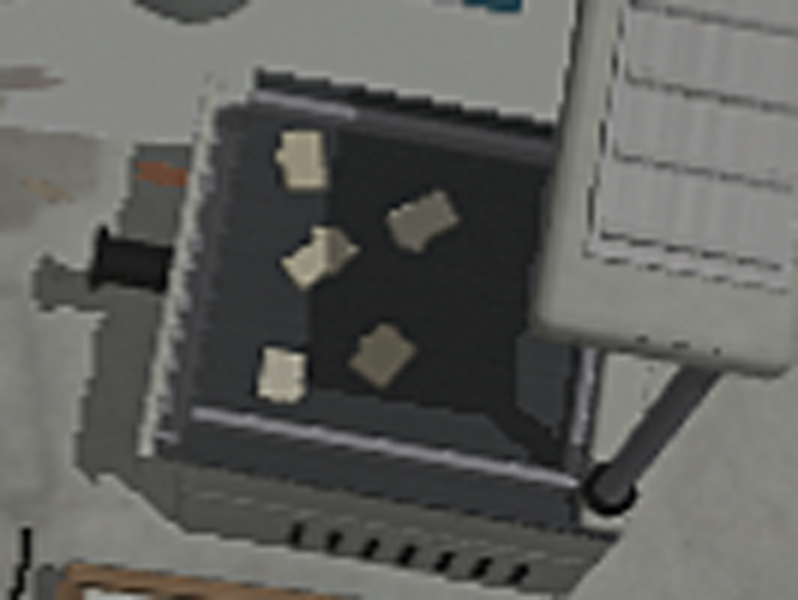

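View pics/c2.png

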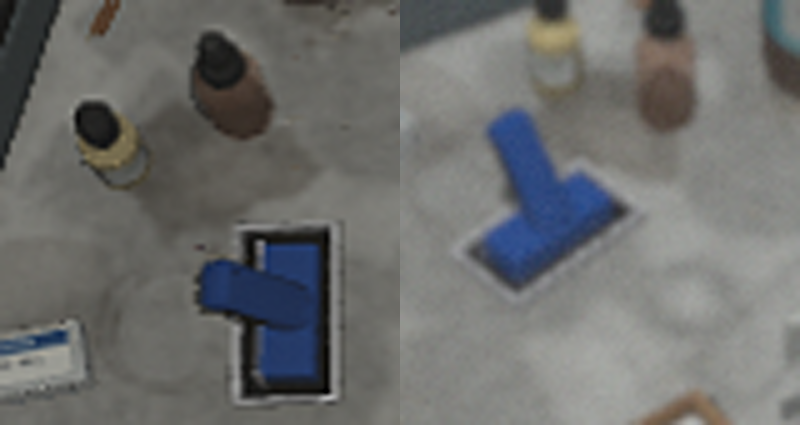

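```bash
python3 - <<'E'
from h import *
s=pickle.load(open("top0.pkl","rb"));t=pickle.load(open("scene0.pkl","rb"))
f=lambda L,k,o: np.array(L)/k+np.array(o)-0.5+0.5/k
o=(310,110)
rimA=unproj(s,f([(195,412),(580,487)],6,o),.127)
rimB=unproj(s,f([(255,98),(355,115)],6,o),.127)
pan=unproj(s,f([(210,85),(148,455)],6,o),.106)
tab=unproj(s,f([(97,230),(92,285),(168,240),(168,290)],6,o),.102)
for n,p in (("rimA",rimA),("rimB",rimB),("pan",pan),("tab",tab)): print(n,p[:,:2].round(4).tolist())
for p in (rimA,rimB): d=p[1]-p[0]; print("xdir",np.degrees(np.arctan2(d[1],d[0])))
d=pan[0]-pan[1]; print("ydir",np.degrees(np.arctan2(d[1],d[0])),np.linalg.norm(d))
ch=unproj(s,f([(303,160),(318,257),(283,375),(423,220),(382,355)],6,o),.123)
print("chips",ch.round(4).tolist())
r=unproj(s,f([(235,225),(342,222),(335,402),(232,402)],5,(200,130)),.009)
print("rest",r.round(4).tolist(),r.mean(0)); d=r[0]+r[1]-r[2]-r[3]; print("rest ydir",np.degrees(np.arctan2(d[1],d[0])))
foot=unproj(s,f([(262,240),(320,240),(318,378),(260,378)],5,(200,130)),.024)
print("foot",foot.round(4).tolist(),foot.mean(0)); 
g=unproj(s,f([(255,295)],5,(200,130)),.0525); print("grip",g)
d=foot[0]+foot[1]-foot[2]-foot[3]; print("ydir",np.degrees(np.arctan2(d[1],d[0])))
b=unproj(s,f([(125,180),(240,125)],5,(200,130)),.0); print("bottles",b)
from workcell import env
q=env.get_obs(); print(R.from_rotvec(q["eef_rot"]).as_matrix().round(3))
E
```

```text
rimA [[0.6243, 0.1073], [0.6131, -0.0369]]
rimB [[0.7511, 0.0983], [0.7489, 0.0597]]
pan [[0.7633, 0.1159], [0.6116, 0.1228]]
tab [[0.6997, 0.1527], [0.6773, 0.1519], [0.699, 0.125], [0.6788, 0.1227]]
xdir -94.45231437137804
xdir -93.23840249167316
ydir -2.595641716261645 0.15186057252366583
chips [[0.7298, 0.0774, 0.123], [0.6916, 0.0679, 0.123], [0.6437, 0.0763, 0.123], [0.7113, 0.0298, 0.123], [0.6561, 0.0403, 0.123]]
rest [[0.6395, 0.3439, 0.009], [0.6475, 0.291, 0.009], [0.5561, 0.2806, 0.009], [0.55, 0.3309, 0.009]] [0.59826195 0.31160003 0.009     ]
rest ydir 7.365617640118415
foot [[0.6294, 0.3263, 0.024], [0.6328, 0.2979, 0.024], [0.5639, 0.2883, 0.024], [0.5605, 0.3163, 0.024]] [0.59663068 0.30722757 0.024     ]
grip [[0.59434034 0.31975747 0.0525    ]]
ydir 8.097520455356115
bottles [[0.65876005 0.40525743 0.        ]
 [0.69478755 0.351885   0.        ]]
[[-0.957  0.289 -0.   ]
 [ 0.289  0.957 -0.001]
 [-0.    -0.001 -1.   ]]
```

```bash
cat > st.py <<'E'
from workcell import env
from scipy.spatial.transform import Rotation as R
q=env.get_obs(); M=R.from_rotvec(q["eef_rot"]).as_matrix()
print(q["time"],"pos",q["tool_pos"].round(4),"x",M[:,0].round(3),"y",M[:,1].round(3),"z",M[:,2].round(3),"q",q["joint_positions"].round(2),"F",q["ft_force"].round(1),"w",round(q["grip_width"],3))
E
python3 -m crank '[[[97,-255,0],1.35],[[97,-255,0],1.35],[[97,-255,0],1.35],[[97,-255,0],1.35],[[97,-255,0],1.35],[[97,-255,0],1.35],[[97,-255,0],1.35],[[97,-255,0],1.35],[[97,-255,0],1.35],[[97,-255,0],1.35],[[97,-255,0],1.35],[[97,-255,0],1.35]]'; python3 st.py
```

```text
time: 1.1
tool_pos: [0.0283, 0.4299, 0.2312]
eef_rot: [2.306, 2.133, -0.0]
ft_force: [-0.1, 0.3, -0.0]
grip_width: 1.001
1.1 pos [0.0283 0.4299 0.2312] x [ 0.078  0.997 -0.   ] y [ 0.997 -0.078 -0.   ] z [-0. -0. -1.] q [-1.74  0.02  0.08  2.13 -0.    1.   -1.73] F [-0.1  0.3 -0. ] w 1.001
```

```bash
python3 -m crank '[[[-40,0,0],0],[[-80,0,0],0],[[-120,0,0],0],[[-160,0,0],0],[[-200,0,0],0],[[-200,0,0],0]]'; python3 st.py
```

```text
time: 1.6
tool_pos: [0.0144, 0.2252, 0.2308]
eef_rot: [-2.295, -2.144, -0.001]
ft_force: [-0.1, 0.2, 0.2]
grip_width: 0.999
1.6 pos [0.0144 0.2252 0.2308] x [0.068 0.998 0.001] y [ 0.998 -0.068 -0.   ] z [-0.     0.001 -1.   ] q [-1.76 -0.42 -0.03  2.45 -0.01  1.1  -1.84] F [-0.1  0.2  0.2] w 0.999
```

```bash
python3 -m crank '[[[-30,0,0],0],[[-60,0,0],0],[[-60,0,0],0],[[-60,0,0],0]]'; python3 st.py
```

```text
time: 1.93
tool_pos: [0.0123, 0.1942, 0.238]
eef_rot: [2.291, 2.145, -0.011]
ft_force: [0.1, -0.3, -0.5]
grip_width: 0.996
1.9333 pos [0.0123 0.1942 0.238 ] x [ 0.066  0.998 -0.007] y [ 0.998 -0.066 -0.003] z [-0.003 -0.007 -1.   ] q [-1.31 -0.48 -0.33  2.46 -0.17  1.15 -1.6 ] F [ 0.1 -0.3 -0.5] w 0.996
```

```bash
python3 -m crank '[[[-40,0,60],0],[[-80,0,120],0],[[-80,0,120],0],[[-80,0,120],0]]'; python3 st.py
```

```text
time: 2.27
tool_pos: [0.012, 0.1937, 0.2253]
eef_rot: [2.283, 2.137, -0.025]
ft_force: [0.2, -1.3, 1.0]
grip_width: 0.998
2.2667 pos [0.012  0.1937 0.2253] x [ 0.066  0.998 -0.022] y [ 0.998 -0.066 -0.   ] z [-0.002 -0.022 -1.   ] q [-0.87 -0.49 -0.61  2.46 -0.3   1.14 -1.35] F [ 0.2 -1.3  1. ] w 0.998
```

```bash
python3 -m crank '[[[40,0,0],0],[[80,0,0],0],[[120,0,0],0],[[160,0,0],0],[[160,0,0],0],[[160,0,0],0]]'; python3 st.py
```

```text
time: 2.77
tool_pos: [0.0229, 0.3542, 0.2209]
eef_rot: [2.284, 2.137, -0.034]
ft_force: [0.1, -1.4, -0.1]
grip_width: 0.999
2.7667 pos [0.0229 0.3542 0.2209] x [ 0.066  0.997 -0.025] y [ 0.998 -0.066 -0.005] z [-0.007 -0.025 -1.   ] q [-0.78 -0.07 -0.83  2.22 -0.07  1.   -1.64] F [ 0.1 -1.4 -0.1] w 0.999
```

```bash
python3 -m crank '[[[-40,0,0],0],[[-80,0,0],0],[[-120,0,0],0],[[-160,0,0],0]]' >/dev/null; python3 st.py
python3 -m crank '[[[-100,0,0],0]]' >/dev/null
python3 -m crank '[[[-100,0,0],0]]' >/dev/null
python3 st.py
python3 -m crank '[[[-100,0,0],0]]' >/dev/null
python3 -m crank '[[[-100,0,0],0]]' >/dev/null
python3 st.py
python3 -m crank '[[[-100,0,0],0]]' >/dev/null
python3 -m crank '[[[-100,0,0],0]]' >/dev/null
python3 st.py
```

```text
3.1 pos [0.011  0.1911 0.2247] x [ 0.067  0.997 -0.026] y [ 0.998 -0.067 -0.005] z [-0.007 -0.026 -1.   ] q [-0.85 -0.5  -0.62  2.46 -0.31  1.14 -1.34] F [ -16.2 -177.1  -36.8] w 0.998
3.2667 pos [0.0101 0.1819 0.2339] x [ 0.069  0.997 -0.034] y [ 0.998 -0.069 -0.003] z [-0.005 -0.034 -0.999] q [-1.08 -0.5  -0.47  2.46 -0.24  1.17 -1.47] F [-0.1 -0.9 -0.9] w 0.997
3.4333 pos [0.0093 0.1711 0.2402] x [ 0.067  0.996 -0.057] y [ 0.998 -0.068 -0.01 ] z [-0.013 -0.057 -0.998] q [-1.3  -0.5  -0.33  2.46 -0.18  1.22 -1.59] F [-0.3 -0.2  0.9] w 1.0
3.6 pos [0.0121 0.1476 0.2457] x [ 0.065  0.989 -0.13 ] y [ 0.997 -0.071 -0.036] z [-0.045 -0.127 -0.991] q [-1.46 -0.5  -0.19  2.46 -0.14  1.3  -1.64] F [ 0.3 -0.5  0.4] w 1.0
```

```bash

python3 -m crank '[[[-40,0,0],0]]' >/dev/null
python3 st.py
python3 -m crank '[[[-40,0,0],0]]' >/dev/null
python3 st.py
python3 -m crank '[[[-40,0,0],0]]' >/dev/null
python3 st.py
```

```text
3.6833 pos [0.0148 0.1304 0.2488] x [ 0.062  0.982 -0.179] y [ 0.996 -0.073 -0.057] z [-0.069 -0.174 -0.982] q [-1.44 -0.5  -0.16  2.46 -0.15  1.35 -1.6 ] F [-0.2 -0.4  1.1] w 0.999
3.7667 pos [0.0186 0.112  0.2528] x [ 0.057  0.972 -0.226] y [ 0.994 -0.077 -0.083] z [-0.098 -0.22  -0.971] q [-1.39 -0.5  -0.15  2.46 -0.16  1.4  -1.54] F [0.1 0.6 0.4] w 0.999
3.85 pos [0.0237 0.0918 0.2581] x [ 0.05   0.96  -0.274] y [ 0.99  -0.083 -0.113] z [-0.131 -0.266 -0.955] q [-1.32 -0.5  -0.14  2.46 -0.16  1.46 -1.46] F [ 1.  -0.1  0.6] w 0.996
```

```bash

python3 -m crank '[[[-15,40,0],0]]' >/dev/null
python3 st.py
python3 -m crank '[[[-15,40,0],0]]' >/dev/null
python3 st.py
```

```text
3.9333 pos [0.0397 0.0855 0.258 ] x [ 0.05   0.961 -0.272] y [ 0.99  -0.084 -0.113] z [-0.131 -0.264 -0.956] q [-1.21 -0.49 -0.15  2.46 -0.14  1.46 -1.37] F [ 1.3  0.4 -0.7] w 0.998
4.0167 pos [0.0698 0.0741 0.2576] x [ 0.05   0.962 -0.268] y [ 0.991 -0.082 -0.109] z [-0.127 -0.26  -0.957] q [-1.1  -0.49 -0.12  2.46 -0.08  1.46 -1.24] F [ 1.3  2.6 -0.4] w 0.998
```

```bash

python3 -m crank '[[[20,-4,-5],0],[[50,-10,-12],0],[[80,-16,-20],0],[[110,-22,-28],0],[[140,-28,-36],0],[[168,-34,-43],0],[[150,-70,-36],0],[[130,-110,-24],0],[[105,-150,-14],0],[[80,-185,-4],0],[[50,-220,10],0],[[30,-242,20],0],[[25,-248,22],0],[[25,-248,22],0]]'
python3 st.py
```

```text
time: 5.18
tool_pos: [-0.1778, 0.1125, 0.2562]
eef_rot: [2.199, 2.055, -0.412]
ft_force: [0.2, 0.1, 0.7]
grip_width: 1.0
5.1833 pos [-0.1778  0.1125  0.2562] x [ 0.051  0.963 -0.266] y [ 0.991 -0.082 -0.107] z [-0.125 -0.258 -0.958] q [-1.41 -0.43 -0.7   2.38 -0.52  1.32 -1.93] F [0.2 0.1 0.7] w 1.0
```

```bash

python3 -m crank '[[[0,25,0],0]]' >/dev/null
python3 -m crank '[[[0,40,0],0]]' >/dev/null
python3 st.py
python3 -m crank '[[[0,40,0],0]]' >/dev/null
python3 st.py
python3 -m crank '[[[0,40,0],0]]' >/dev/null
python3 st.py
```

```text
5.35 pos [-0.1123  0.1091  0.2499] x [ 0.05   0.963 -0.266] y [ 0.991 -0.082 -0.109] z [-0.127 -0.258 -0.958] q [-1.41 -0.47 -0.52  2.44 -0.43  1.36 -1.78] F [1.8 2.2 0.3] w 0.996
5.4333 pos [-0.0864  0.1065  0.2464] x [ 0.05   0.962 -0.268] y [ 0.991 -0.082 -0.109] z [-0.127 -0.26  -0.957] q [-1.3  -0.48 -0.51  2.46 -0.41  1.38 -1.67] F [ 0.7  0.4 -0.8] w 0.998
5.5167 pos [-0.0673  0.1078  0.2453] x [ 0.052  0.962 -0.267] y [ 0.991 -0.083 -0.108] z [-0.126 -0.259 -0.958] q [-1.19 -0.49 -0.52  2.46 -0.39  1.4  -1.57] F [-0.4  1.5  0.5] w 1.0
```

```bash

python3 -m crank '[[[25,15,-26],0],[[55,35,-60],0],[[90,55,-95],0],[[125,78,-130],0],[[160,100,-165],0],[[195,122,-200],0],[[225,150,-240],0],[[222,185,-255],0],[[219,222,-270],0],[[216,260,-285],0],[[213,298,-300],0],[[210,336,-315],0],[[207,374,-330],0],[[204,412,-345],0],[[200,450,-360],0],[[197,490,-375],0],[[194,525,-390],0],[[190,560,-402],0],[[190,560,-402],0]]'
python3 st.py
```

```text
time: 7.1
tool_pos: [0.549, 0.3454, 0.5215]
eef_rot: [2.202, 2.049, -0.413]
ft_force: [0.5, 1.2, -0.1]
grip_width: 1.001
7.1 pos [0.549  0.3454 0.5215] x [ 0.055  0.962 -0.268] y [ 0.991 -0.086 -0.107] z [-0.126 -0.26  -0.958] q [-0.71  0.45 -0.01  0.99  0.13  1.97 -0.76] F [ 0.5  1.2 -0.1] w 1.001
```

```bash

python3 -m crank '[[[-30,16,7],0],[[-65,34,14],0],[[-100,52,22],0],[[-135,70,30],0],[[-170,88,38],0],[[-200,105,45],0],[[-230,120,51],0],[[-230,120,51],0]]' >/dev/null
python3 st.py
python3 -m crank '[[[0,25,0],0]]' >/dev/null
python3 -m crank '[[[0,40,0],0]]' >/dev/null
python3 st.py
python3 -m crank '[[[0,40,0],0]]' >/dev/null
python3 st.py
```

```text
7.7667 pos [0.6477 0.0935 0.5212] x [ 0.063  0.961 -0.271] y [ 0.99  -0.095 -0.106] z [-0.127 -0.261 -0.957] q [-0.39  0.41  0.08  1.06  0.19  1.88 -0.36] F [-0.6 -0.4  0. ] w 0.997
7.9333 pos [0.7095 0.0955 0.5174] x [ 0.055  0.962 -0.266] y [ 0.991 -0.085 -0.104] z [-0.122 -0.258 -0.958] q [-0.36  0.54  0.09  0.87  0.18  1.93 -0.31] F [1.5 0.8 1.9] w 0.999
8.0167 pos [0.7501 0.0921 0.5116] x [ 0.054  0.962 -0.267] y [ 0.991 -0.085 -0.105] z [-0.124 -0.259 -0.958] q [-0.34  0.63  0.1   0.73  0.18  1.97 -0.28] F [0.3 0.5 1.3] w 1.002
```

```bash

python3 -m crank '[[[0,35,-15],0]]' >/dev/null
python3 -m crank '[[[0,35,-15],0]]' >/dev/null
python3 st.py
python3 -m crank '[[[0,30,-15],0]]' >/dev/null
python3 -m crank '[[[0,30,-15],0]]' >/dev/null
python3 st.py
python3 -m crank '[[[0,30,-15],0]]' >/dev/null
python3 st.py
```

```text
8.1833 pos [0.7815 0.0846 0.5107] x [ 0.069  0.964 -0.255] y [ 0.988 -0.102 -0.117] z [-0.139 -0.244 -0.96 ] q [-0.39  0.74  0.38  0.57 -0.02  2.02 -0.18] F [ 0.6 -1.5 -1.5] w 0.998
8.35 pos [0.8119 0.0778 0.5121] x [ 0.076  0.965 -0.249] y [ 0.991 -0.101 -0.087] z [-0.11  -0.24  -0.964] q [-0.4   0.84  0.64  0.45 -0.23  2.05 -0.11] F [-10.6  -1.7   1.5] w 0.999
8.4333 pos [0.8293 0.075  0.5087] x [ 0.076  0.966 -0.248] y [ 0.993 -0.095 -0.064] z [-0.086 -0.242 -0.967] q [-0.38  0.87  0.65  0.39 -0.26  2.05 -0.11] F [-0.3 -0.2 -1. ] w 0.999
```

```bash

python3 -m crank '[[[0,30,-12],0]]' >/dev/null
python3 st.py
python3 -m crank '[[[0,30,-12],0]]' >/dev/null
python3 st.py
python3 -m crank '[[[0,30,-12],0]]' >/dev/null
python3 st.py
```

```text
8.5167 pos [0.8449 0.0707 0.5051] x [ 0.077  0.966 -0.246] y [ 0.995 -0.091 -0.044] z [-0.065 -0.241 -0.968] q [-0.35  0.9   0.67  0.33 -0.29  2.05 -0.11] F [ 0.3 -0.7  0. ] w 0.998
8.6 pos [0.8594 0.067  0.5018] x [ 0.077  0.967 -0.243] y [ 0.996 -0.086 -0.024] z [-0.044 -0.24  -0.97 ] q [-0.33  0.93  0.7   0.28 -0.34  2.05 -0.1 ] F [0.3 0.3 0.4] w 0.999
8.6833 pos [0.8725 0.0636 0.4991] x [ 0.077  0.968 -0.241] y [ 0.997 -0.08  -0.003] z [-0.022 -0.24  -0.971] q [-0.31  0.96  0.75  0.23 -0.4   2.05 -0.1 ] F [-0.1 -0.9 -0.2] w 1.0
```

```bash

python3 -m crank '[[[0,30,-12],0]]' >/dev/null
python3 st.py
python3 -m crank '[[[15,-20,-4],0],[[35,-48,-10],0],[[60,-80,-17],0],[[83,-112,-23],0],[[106,-144,-29],0],[[129,-176,-35],0],[[152,-208,-42],0],[[175,-240,-48],0],[[198,-272,-55],0],[[222,-304,-62],0],[[245,-336,-68],0],[[252,-360,-66],0],[[254,-395,-58],0],[[256,-430,-50],0],[[257,-465,-43],0],[[259,-500,-35],0],[[260,-535,-28],0],[[262,-570,-20],0],[[263,-605,-13],0],[[265,-640,-5],0]]' >/dev/null
python3 st.py
```

```text
8.7667 pos [0.8756 0.0606 0.4969] x [ 0.08   0.968 -0.237] y [ 0.997 -0.082 -0.   ] z [-0.02  -0.236 -0.971] q [-0.31  0.98  0.88  0.22 -0.53  2.05 -0.09] F [ 0.5 -1.3 -1. ] w 1.004
10.4333 pos [0.2848 0.3709 0.4456] x [ 0.081  0.968 -0.237] y [ 0.996 -0.084 -0.002] z [-0.022 -0.236 -0.971] q [-2.26  0.14  1.31  1.66 -0.01  1.65 -1.02] F [-0.7  0.7  2.2] w 1.001
```

```bash

python3 -m crank '[[[-3,-20,14],0],[[-8,-46,34],0],[[-13,-75,55],0],[[-18,-104,76],0],[[-23,-133,98],0],[[-28,-162,119],0],[[-33,-191,140],0],[[-38,-220,161],0],[[-43,-249,183],0],[[-48,-278,204],0],[[-70,-276,210],0],[[-92,-274,216],0],[[-114,-272,222],0],[[-130,-271,228],0],[[-144,-270,232],0]]' >/dev/null
python3 st.py
python3 -m crank '[[[-25,0,6],0]]' >/dev/null
python3 -m crank '[[[-25,0,6],0]]' >/dev/null
python3 st.py
python3 -m crank '[[[-25,0,6],0]]' >/dev/null
python3 st.py
```

```text
11.6833 pos [0.001  0.199  0.2544] x [ 0.08   0.968 -0.237] y [ 0.997 -0.083 -0.001] z [-0.021 -0.236 -0.971] q [-2.48 -0.45  0.51  2.38  0.09  1.37 -2.15] F [-0.5  1.1  0.1] w 1.007
11.85 pos [-0.0026  0.1581  0.255 ] x [ 0.079  0.968 -0.236] y [ 0.997 -0.082 -0.003] z [-0.022 -0.235 -0.972] q [-2.29 -0.49  0.31  2.43  0.02  1.39 -2.12] F [ 1.   0.  -0.1] w 0.997
11.9333 pos [-0.0032  0.1473  0.2557] x [ 0.078  0.969 -0.234] y [ 0.997 -0.081 -0.004] z [-0.023 -0.233 -0.972] q [-2.18 -0.49  0.22  2.44 -0.01  1.4  -2.07] F [-0.4  0.   1. ] w 1.003
```

```bash

python3 -m crank '[[[-40,0,6],0]]' >/dev/null
python3 st.py
python3 -m crank '[[[-40,0,6],0]]' >/dev/null
python3 st.py
python3 -m crank '[[[-40,0,6],0]]' >/dev/null
python3 st.py
python3 -m crank '[[[-40,0,6],0]]' >/dev/null
python3 st.py
```

```text
12.0167 pos [-0.0019  0.1413  0.2577] x [ 0.078  0.97  -0.229] y [ 0.997 -0.081 -0.006] z [-0.024 -0.228 -0.973] q [-2.07 -0.49  0.14  2.44 -0.04  1.4  -2.02] F [ 0.1  0.2 -0.4] w 0.998
12.1 pos [-0.0009  0.1359  0.2593] x [ 0.078  0.971 -0.225] y [ 0.997 -0.082 -0.007] z [-0.026 -0.223 -0.974] q [-1.96 -0.49  0.07  2.44 -0.06  1.4  -1.96] F [0.7 0.2 1. ] w 1.001
12.1833 pos [-0.0003  0.1309  0.2602] x [ 0.078  0.972 -0.222] y [ 0.997 -0.081 -0.007] z [-0.025 -0.221 -0.975] q [-1.85 -0.49 -0.    2.44 -0.09  1.4  -1.9 ] F [ 0.4 -0.6  0.1] w 1.003
12.2667 pos [-2.000e-04  1.256e-01  2.595e-01] x [ 0.077  0.972 -0.222] y [ 0.997 -0.081 -0.006] z [-0.024 -0.221 -0.975] q [-1.74 -0.5  -0.07  2.44 -0.11  1.41 -1.85] F [ 0.9  0.  -0.5] w 0.997
```

```bash

python3 -m crank '[[[-41,0,-4],0]]' >/dev/null
python3 -m crank '[[[-41,0,-4],0]]' >/dev/null
python3 st.py
python3 -m crank '[[[-41,0,-4],0]]' >/dev/null
python3 st.py
python3 -m crank '[[[-41,0,-4],0]]' >/dev/null
python3 st.py
python3 -m crank '[[[-41,0,-4],0]]' >/dev/null
python3 st.py
```

```text
12.4333 pos [-0.0005  0.116   0.2611] x [ 0.077  0.969 -0.235] y [ 0.997 -0.078  0.003] z [-0.016 -0.234 -0.972] q [-1.51 -0.5  -0.22  2.44 -0.15  1.42 -1.74] F [0.1 0.5 0.6] w 1.001
12.5167 pos [-0.0032  0.1067  0.2583] x [ 0.077  0.964 -0.256] y [ 0.997 -0.077  0.012] z [-0.009 -0.256 -0.967] q [-1.4  -0.5  -0.31  2.45 -0.18  1.43 -1.69] F [-0.6 -0.5  0.7] w 1.003
12.6 pos [-0.002   0.0997  0.259 ] x [ 0.105  0.955 -0.276] y [ 0.994 -0.107  0.01 ] z [-0.02  -0.275 -0.961] q [-1.47 -0.5  -0.25  2.45 -0.17  1.45 -1.74] F [ 1.1 -1.4  0.1] w 1.001
12.6833 pos [-0.0077  0.0933  0.2583] x [ 0.062  0.955 -0.291] y [ 0.998 -0.062  0.009] z [-0.009 -0.291 -0.957] q [-1.44 -0.5  -0.3   2.45 -0.18  1.46 -1.7 ] F [-1.7 -0.4  0.6] w 1.001
```

```bash

python3 -m crank '[[[-41,0,-4],0]]' >/dev/null
python3 st.py
python3 -m crank '[[[-41,0,-4],0]]' >/dev/null
python3 st.py
```

```text
12.7667 pos [-0.0061  0.0868  0.2605] x [ 0.095  0.946 -0.311] y [ 0.995 -0.098  0.007] z [-0.024 -0.31  -0.95 ] q [-1.49 -0.5  -0.25  2.46 -0.18  1.48 -1.74] F [ 0.8 -0.7 -1.8] w 1.003
12.85 pos [-0.0107  0.0804  0.2606] x [ 0.057  0.943 -0.327] y [ 0.998 -0.058  0.008] z [-0.012 -0.327 -0.945] q [-1.44 -0.5  -0.31  2.46 -0.19  1.5  -1.7 ] F [-1.3  1.   1. ] w 1.001
```

```bash

python3 -m crank '[[[15,5,-12],0],[[45,15,-36],0],[[75,25,-60],0],[[107,35,-87],0],[[140,46,-113],0],[[170,56,-138],0],[[200,66,-162],0],[[225,80,-184],0],[[228,118,-186],0],[[230,156,-188],0],[[232,194,-190],0],[[234,232,-192],0],[[236,270,-194],0],[[238,308,-196],0],[[240,346,-198],0],[[241,384,-200],0],[[242,422,-202],0],[[243,460,-206],0],[[244,492,-208],0]]' 40 >/dev/null
python3 st.py
python3 -m crank '[[[-8,20,18],0],[[-22,48,44],0],[[-36,75,70],0],[[-50,102,97],0],[[-64,130,124],0],[[-78,158,151],0],[[-92,186,178],0],[[-98,200,195],0],[[-98,200,195],0]]' >/dev/null
python3 st.py
```

```text
14.4333 pos [0.5054 0.3388 0.3841] x [ 0.076  0.942 -0.327] y [ 0.997 -0.077  0.012] z [-0.014 -0.327 -0.945] q [-0.93  0.36  0.16  1.42  0.17  1.61 -0.87] F [0.3 0.9 1.3] w 0.472
15.1833 pos [0.6929 0.1628 0.2306] x [ 0.08   0.94  -0.331] y [ 0.997 -0.082  0.009] z [-0.019 -0.33  -0.944] q [-0.61  0.58  0.24  1.43  0.18  1.3  -0.55] F [-0.5 -0.5 -0.1] w 0.467
```

```bash
cat >> h.py <<'E'
a=np.radians(-94.); XS=np.array([np.cos(a),np.sin(a),0]); YS=np.array([-XS[1],XS[0],0])
OS=-.081*XS+.678*YS
def S(p): p=np.atleast_2d(p).astype(float); return OS+p[:,:1]*XS+p[:,1:2]*YS+p[:,2:]*np.array([0,0,1.])
def ov(s,u0,v0,w,h,k,lines):
    im=crop(s,u0,v0,w,h,k)
    for L,c in lines:
        q=(proj(s,L)-[u0,v0]+.5)*k-.5
        cv2.polylines(im,[np.round(q).astype(int)],False,c,1)
    return im
E
python3 - <<'E'
from h import *
t=pickle.load(open("scene0.pkl","rb"));s=pickle.load(open("top0.pkl","rb"))
L=[(S([[-.08,-.061,.115],[-.08,.061,.115],[.06,.061,.115],[.06,-.061,.115],[-.08,-.061,.115]]),(0,255,0)),
(S([[-.086,-.079,.106],[-.086,.079,.106]]),(0,0,255)),
(S([[-.086,-.007,.102],[-.119,-.007,.102],[-.119,.007,.102],[-.086,.007,.102]]),(255,255,0)),
(S([[.016,-.08,.314],[.016,.08,.314],[.095,.08,.314],[.095,-.08,.314],[.016,-.08,.314]]),(255,0,255))]
a=ov(t,320,120,125,150,4,L);b=ov(s,310,70,75,150,4,L)
cv2.imwrite("pics/o1.png",np.hstack([a,b]))
E
```

```text
(no output)
```

View pics/o1.png

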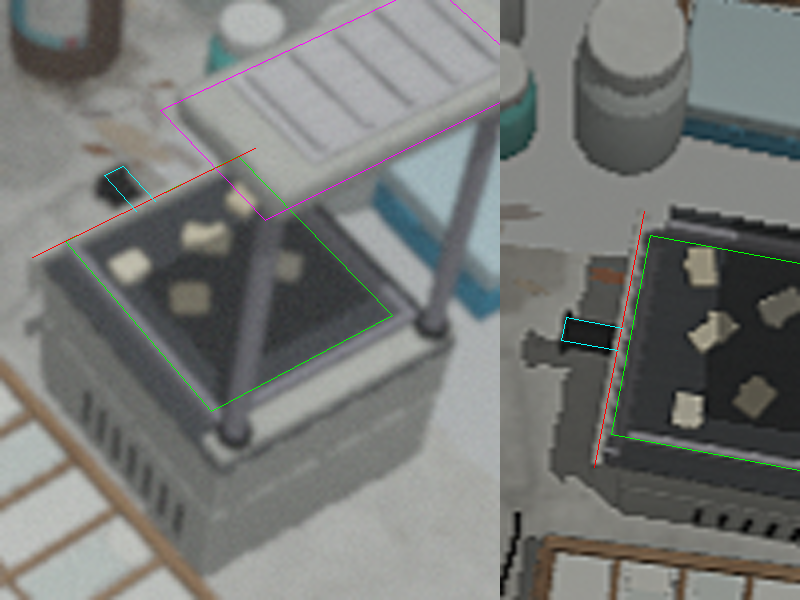

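```bash

python3 -m crank '[[[4,-1,25],0],[[8,-2,60],0],[[14,-3,95],0],[[18,-3,115],0],[[18,-3,130],0],[[18,-3,140],0],[[18,-3,144],0],[[18,-3,144],0]]' 40 >/dev/null
python3 st.py
python3 - <<'E'
from workcell import snapshot
from h import *
im=[crop(snapshot(n),*c) for n,c in (("scene",(310,90,100,150,4)),("top",(270,80,100,150,4)))]
cv2.imwrite("pics/d1.png",np.hstack(im))
E
```

```text
15.85 pos [0.6882 0.139  0.0916] x [ 0.077  0.942 -0.327] y [ 0.997 -0.078  0.011] z [-0.015 -0.327 -0.945] q [-0.58  0.69  0.23  1.57  0.18  1.05 -0.58] F [-0.2 -0.6  1. ] w 0.465
```

View pics/d1.png

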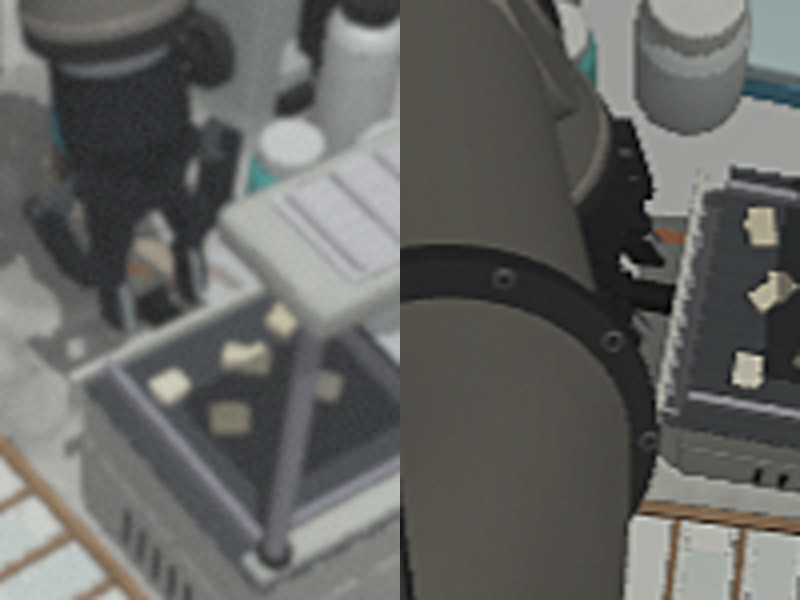

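```bash

python3 -m crank '[[[0,0,3],0],[[0,0,3],0],[[0,0,3],0],[[0,0,3],0],[[0,0,3],0],[[0,0,3],0],[[0,0,3],0],[[0,0,3],0]]' 0
python3 -m crank '[[[5,0,-2],0],[[12,0,-4],0],[[20,0,-7],0],[[28,0,-10],0],[[36,0,-13],0],[[44,0,-15],0],[[52,0,-18],0],[[60,0,-21],0],[[66,-1,-23],0],[[70,-1,-25],0],[[73,-1,-26],0],[[74,-1,-26],0],[[74,-1,-26],0]]' 
python3 st.py
```

```text
time: 16.62
tool_pos: [0.6908, 0.1385, 0.09]
eef_rot: [2.12, 1.957, -0.337]
ft_force: [11.4, 0.2, -0.3]
grip_width: 0.228
time: 17.7
tool_pos: [0.6956, 0.2094, 0.0901]
eef_rot: [2.121, 1.948, -0.35]
ft_force: [8.4, -25.5, 0.2]
grip_width: 0.224
17.7 pos [0.6956 0.2094 0.0901] x [ 0.083  0.939 -0.334] y [ 0.996 -0.083  0.015] z [-0.014 -0.334 -0.943] q [-0.65  0.74  0.22  1.48  0.17  1.11 -0.65] F [  8.4 -25.5   0.2] w 0.224
```

```bash

python3 -m crank '[[[0,0,0],0],[[0,0,0],0],[[0,0,0],0],[[0,0,0],0],[[0,0,-10],0],[[0,0,-30],0],[[0,0,-65],0],[[0,0,-100],0],[[10,-10,-125],0],[[35,-35,-123],-0.05],[[60,-60,-121],-0.1],[[85,-85,-119],-0.2],[[108,-108,-117],-0.215],[[112,-112,-116],-0.215],[[112,-112,-116],-0.215]]' 45
python3 st.py
python3 - <<'E'
from workcell import snapshot
from h import *
s=snapshot("top");t=snapshot("scene");pickle.dump((s,t),open("p2.pkl","wb"))
cv2.imwrite("pics/e1.png",np.hstack([crop(s,280,90,100,120,4),crop(t,250,90,100,120,4)]))
E
```

```text
time: 18.95
tool_pos: [0.5897, 0.372, 0.1604]
eef_rot: [1.909, 2.197, -0.382]
ft_force: [0.1, 0.5, -0.1]
grip_width: 0.528
18.95 pos [0.5897 0.372  0.1604] x [-0.142  0.937 -0.32 ] y [ 0.99   0.129 -0.06 ] z [-0.014 -0.326 -0.945] q [-0.85  0.65  0.13  1.45  0.16  1.29 -0.66] F [ 0.1  0.5 -0.1] w 0.528
```

View pics/e1.png

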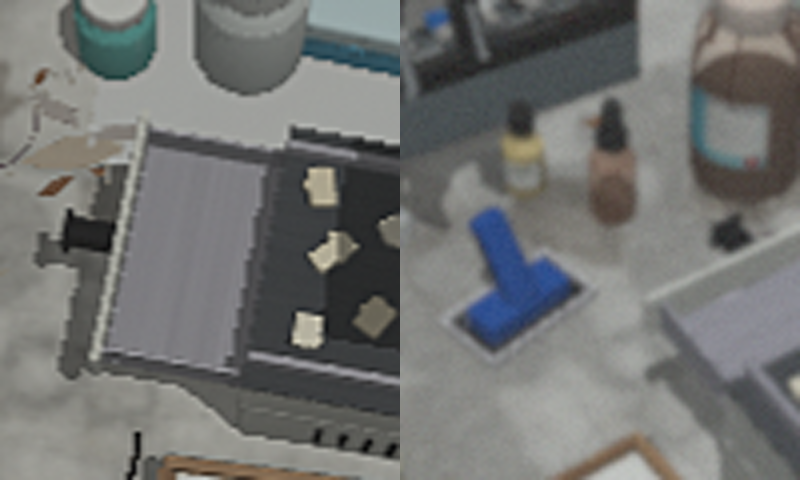

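```bash

python3 - <<'E'
from h import *
s,t=pickle.load(open("p2.pkl","rb"))
c=np.array([.5966,.3072,0]);x=np.array([.1305,-.9914,0]);y=np.array([.9914,.1305,0])
W=lambda a,b,z:c+a*x+b*y+np.array([0,0,z+.004])
P=[W(-.029,0,.0706),W(-.0225,0,.0604),W(-.015,-.035,.02),W(.015,-.035,.02),W(.015,.035,.02),W(-.015,.035,.02),[.5897,.372,.1604]]
q=proj(t,P); print(((q-[250,90])*4+[400,0]).round(0).tolist())
im=crop(t,210,70,130,140,5)
for p in q: cv2.circle(im,tuple(np.round((p-[210,70]+.5)*5).astype(int)),3,(0,255,255),-1)
cv2.imwrite("pics/e2.png",im)
E
```

```text
[[487.0, 212.0], [495.0, 229.0], [465.0, 307.0], [496.0, 332.0], [578.0, 276.0], [547.0, 252.0], [440.0, 80.0]]
```

View pics/e2.png

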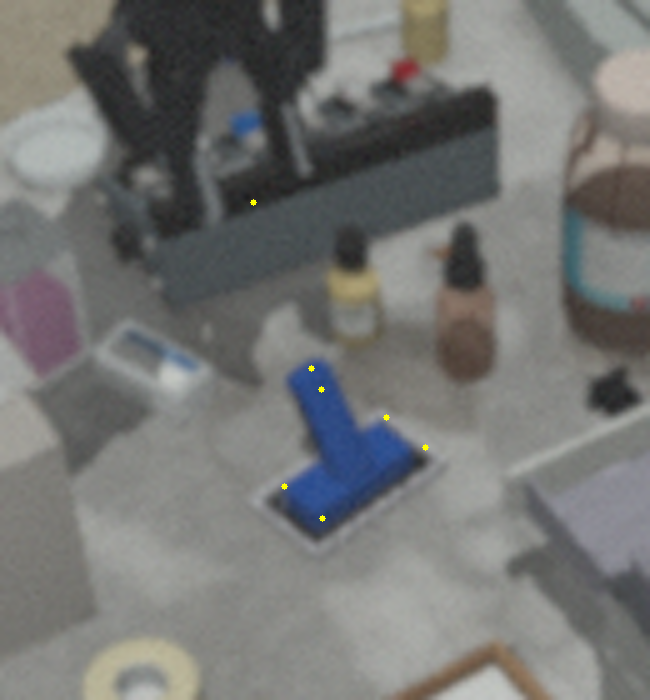

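```bash

python3 -m crank '[[[-2,2,20],0],[[-5,4,50],0],[[-8,4,80],0],[[-8,4,100],0],[[-8,4,113],0],[[-8,4,120],0],[[-8,4,122],0],[[-8,4,122],0]]' 45
python3 -m crank '[[[0,0,0],0],[[0,0,0],0],[[0,0,0],0],[[0,0,0],0],[[0,0,0],0],[[0,0,0],0],[[0,0,0],0]]' 0
python3 st.py
```

```text
time: 19.72
tool_pos: [0.5962, 0.322, 0.0483]
eef_rot: [1.915, 2.191, -0.381]
ft_force: [-0.7, -0.1, 0.7]
grip_width: 0.53
time: 20.3
tool_pos: [0.5967, 0.3228, 0.0494]
eef_rot: [1.914, 2.191, -0.377]
ft_force: [0.7, 0.5, 6.8]
grip_width: 0.276
20.3 pos [0.5967 0.3228 0.0494] x [-0.136  0.937 -0.32 ] y [ 0.991  0.125 -0.055] z [-0.012 -0.325 -0.946] q [-0.8   0.73  0.13  1.58  0.18  1.07 -0.66] F [0.7 0.5 6.8] w 0.276
```

```bash

python3 -m crank '[[[-6,-1,-15],0],[[-12,-2,-35],0],[[-19,-3,-60],0],[[-24,-3,-90],0],[[-30,-3,-118],0],[[-33,-3,-146],0],[[-60,3,-148],0.02],[[-95,9,-149],0.05],[[-130,16,-150],0.08],[[-165,24,-151],0.11],[[-200,32,-152],0.15],[[-235,40,-153],0.18],[[-270,48,-154],0.195],[[-305,55,-156],0.195],[[-330,60,-157],0.195],[[-341,62,-157],0.195],[[-341,62,-157],0.195]]' 0
python3 st.py
python3 - <<'E'
from workcell import snapshot
from h import *
s=snapshot("top");t=snapshot("scene");pickle.dump((s,t),open("p3.pkl","wb"))
L=[(S([[.016,-.08,.314],[.016,.08,.314],[.095,.08,.314]]),(255,0,255)),(S([[.019,-.061,.115],[.019,.061,.115]]),(0,255,255))]
cv2.imwrite("pics/f1.png",np.hstack([ov(t,310,90,115,140,4,L),ov(s,310,90,85,140,4,L)]))
E
```

```text
time: 21.72
tool_pos: [0.7065, 0.0574, 0.3047]
eef_rot: [2.107, 1.974, -0.346]
ft_force: [-0.8, 0.7, -1.8]
grip_width: 0.271
21.7167 pos [0.7065 0.0574 0.3047] x [ 0.063  0.943 -0.327] y [ 0.998 -0.064  0.008] z [-0.013 -0.327 -0.945] q [-0.5   0.49  0.28  1.41  0.19  1.36 -0.37] F [-0.8  0.7 -1.8] w 0.271
```

View pics/f1.png

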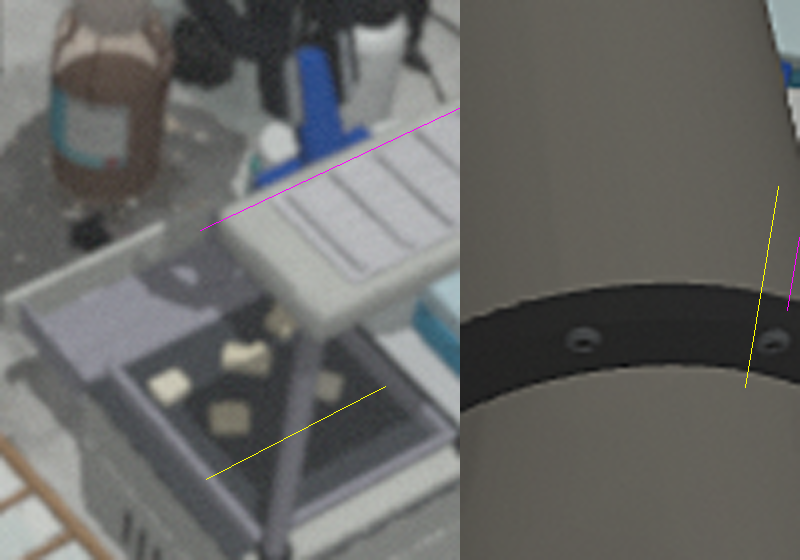

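```bash

python3 -m crank '[[[4,0,20],0],[[4,0,45],0],[[4,0,75],0],[[4,0,100],0],[[4,0,120],0],[[4,0,135],0],[[4,0,142],0],[[4,0,146],0],[[4,0,146],0]]' 0
python3 st.py
python3 -m crank '[[[0,0,2],0],[[0,0,4],0],[[0,0,4],0]]' 0
python3 - <<'E'
from workcell import snapshot
from h import *
s=snapshot("top");t=snapshot("scene");pickle.dump((s,t),open("p4.pkl","wb"))
cv2.imwrite("pics/g1.png",crop(t,330,100,110,120,6))
E
```

```text
time: 22.57
tool_pos: [0.7046, 0.0174, 0.1642]
eef_rot: [2.102, 1.98, -0.347]
ft_force: [0.3, -3.6, 4.8]
grip_width: 0.266
22.5667 pos [0.7046 0.0174 0.1642] x [ 0.058  0.943 -0.328] y [ 0.998 -0.059  0.007] z [-0.012 -0.328 -0.945] q [-0.45  0.59  0.27  1.58  0.2   1.09 -0.38] F [ 0.3 -3.6  4.8] w 0.266
time: 22.82
tool_pos: [0.7041, 0.018, 0.1595]
eef_rot: [2.102, 1.983, -0.346]
ft_force: [-1.0, 1.8, 5.8]
grip_width: 0.27
```

View pics/g1.png

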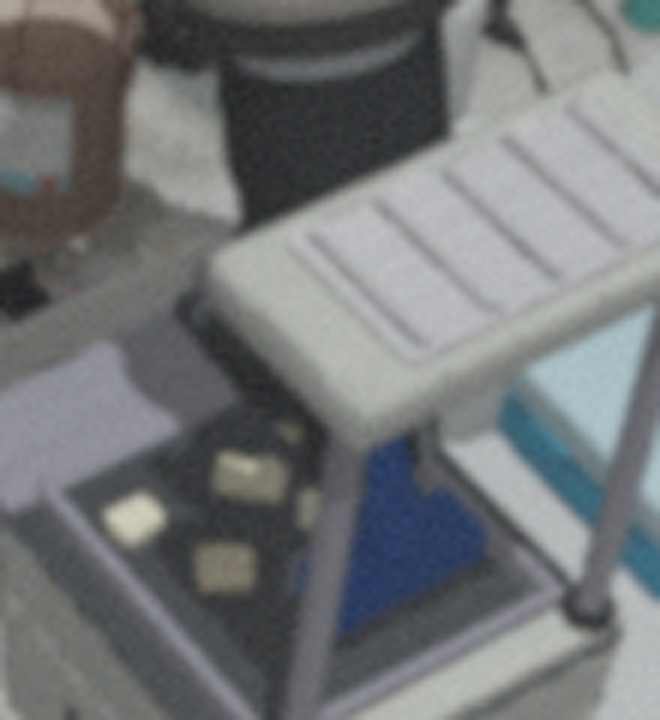

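```bash

python3 -m crank '[[[5,0,-2],0],[[11,0,-4],0],[[17,0,-6],0],[[23,0,-8],0],[[29,0,-10],0],[[35,0,-12],0],[[41,0,-14],0],[[47,0,-16],0],[[53,0,-18],0],[[59,1,-20],0],[[65,1,-22],0],[[71,1,-24],0],[[77,1,-26],0],[[83,1,-28],0],[[89,1,-30],0],[[95,1,-32],0],[[101,1,-35],0],[[101,1,-35],0]]' 0
python3 - <<'E'
from workcell import snapshot
from h import *
s=snapshot("top");t=snapshot("scene");pickle.dump((s,t),open("p5.pkl","wb"))
cv2.imwrite("pics/g2.png",crop(t,300,100,130,130,5))
E
```

```text
time: 24.42
tool_pos: [0.7111, 0.1258, 0.1589]
eef_rot: [2.101, 1.984, -0.346]
ft_force: [0.7, 4.9, 8.4]
grip_width: 0.268
```

View pics/g2.png

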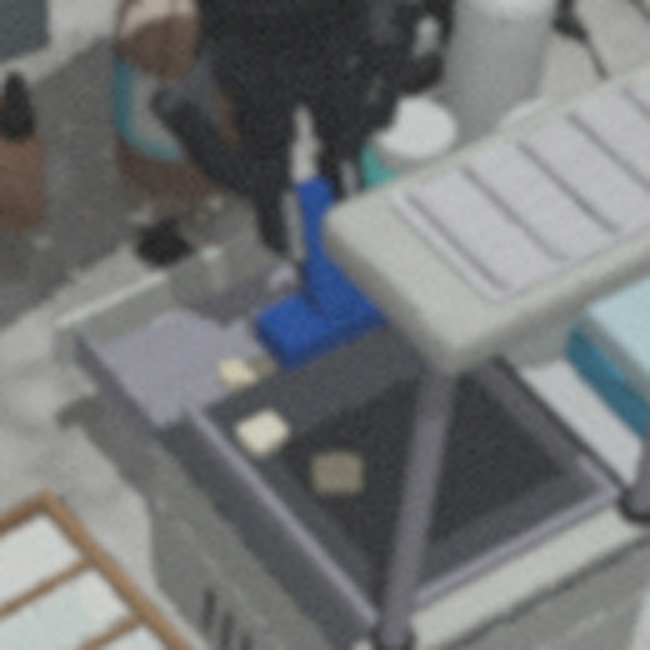

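```bash

python3 -m crank '[[[0,0,-15],0],[[0,0,-35],0],[[0,0,-50],0],[[-15,-7,-45],0],[[-40,-19,-37],0],[[-65,-31,-28],0],[[-90,-42,-20],0],[[-104,-48,-16],0],[[-104,-48,-16],0]]' 0 >/dev/null
python3 st.py
```

```text
25.2667 pos [0.656  0.0286 0.2084] x [ 0.062  0.943 -0.328] y [ 0.998 -0.063  0.005] z [-0.016 -0.327 -0.945] q [-0.5   0.47  0.28  1.65  0.21  1.14 -0.42] F [ 0.1 -1.1 -1.3] w 0.271
```

```bash

python3 -m crank '[[[6,1,12],0],[[6,1,30],0],[[6,1,42],0],[[6,1,47],0],[[6,1,50],0],[[6,1,50],0]]' 0 >/dev/null
python3 st.py
python3 - <<'E'
from workcell import snapshot
from h import *
s=snapshot("top");t=snapshot("scene");pickle.dump((s,t),open("p6.pkl","wb"))
cv2.imwrite("pics/g3.png",crop(t,300,100,130,130,5))
E
```

```text
25.7667 pos [0.6584 0.023  0.1591] x [ 0.057  0.944 -0.326] y [ 0.998 -0.059  0.005] z [-0.014 -0.326 -0.945] q [-0.49  0.53  0.27  1.69  0.21  1.05 -0.42] F [-4.1  3.2  9.7] w 0.267
```

View pics/g3.png

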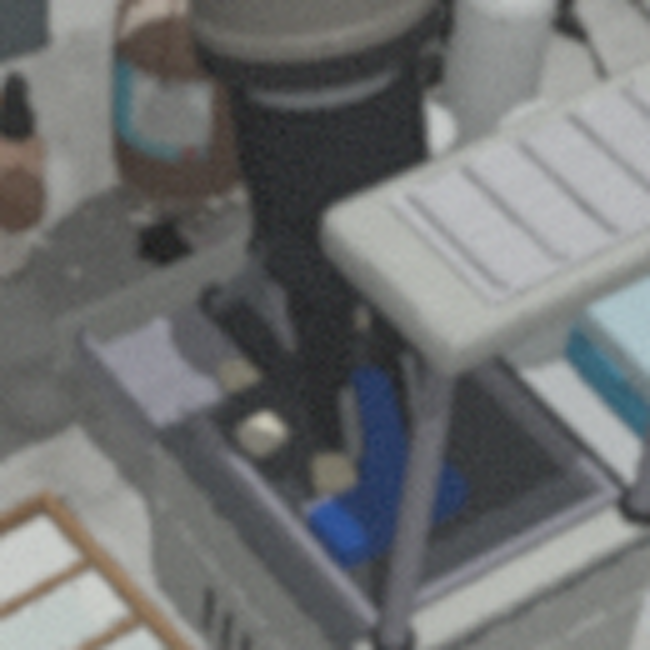

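```bash

python3 -m crank '[[[5,0,-2],0],[[11,0,-4],0],[[17,0,-6],0],[[23,0,-8],0],[[29,0,-10],0],[[35,0,-12],0],[[41,0,-14],0],[[47,0,-16],0],[[53,0,-18],0],[[59,1,-20],0],[[65,1,-22],0],[[71,1,-24],0],[[77,1,-26],0],[[83,1,-28],0],[[89,1,-30],0],[[95,1,-32],0],[[98,1,-34],0],[[98,1,-34],0]]' 0
python3 - <<'E'
from workcell import snapshot
from h import *
s=snapshot("top");t=snapshot("scene");pickle.dump((s,t),open("p7.pkl","wb"))
for z in (.12,.035):
    p=unproj(t,[(372.4,163.6),(347,175)],z)-OS; print(z,(p@XS).round(3),(p@YS).round(3))
cv2.imwrite("pics/g4.png",np.hstack([crop(t,310,120,110,100,4),crop(s,290,100,90,100,4)]))
E
```

```text
time: 27.37
tool_pos: [0.6657, 0.1275, 0.1588]
eef_rot: [2.102, 1.982, -0.346]
ft_force: [0.2, 2.9, 7.7]
grip_width: 0.267
0.12 [-0.072 -0.075] [ 0.035 -0.034]
0.035 [-0.131 -0.134] [0.087 0.011]
```

```bash

python3 -m crank '[[[0,0,-15],0],[[0,0,-35],0],[[5,0,-55],0],[[30,-12,-62],-0.03],[[60,-26,-72],-0.07],[[90,-42,-80],-0.12],[[120,-57,-88],-0.16],[[150,-72,-97],-0.195],[[167,-80,-102],-0.195],[[167,-80,-102],-0.195],[[167,-80,-102],-0.195]]' 0 >/dev/null
python3 st.py
python3 - <<'E'
from workcell import snapshot
from h import *
s=snapshot("top");t=snapshot("scene");pickle.dump((s,t),open("p8.pkl","wb"))
for n,c in (("top",s),("scene",t)):
    im=c["color"].astype(int); m=((im[...,0]-im[...,2]>18)&(im[...,0]>70)).astype(np.uint8)
    poly=proj(c,S([[-.175,-.085,.09],[-.175,.085,.09],[.06,.075,.118],[.06,-.075,.118]])).astype(np.int32)
    k=np.zeros_like(m);cv2.fillPoly(k,[poly],1)
    N,_,st,ce=cv2.connectedComponentsWithStats(m*k)
    for i in range(1,N):
        if st[i,4]>=5:
            o=[]
            for z in (.123,.088):
                p=unproj(c,[ce[i]],z)-OS;o.append(((p@XS)[0].round(3),(p@YS)[0].round(3)))
            print(n,ce[i].round(1),st[i,2:5],im[int(ce[i][1]),int(ce[i][0])],"plate",o[0],"drawer",o[1])
E
```

```text
28.3833 pos [0.5959 0.3223 0.1995] x [-0.139  0.937 -0.322] y [ 0.99   0.126 -0.059] z [-0.014 -0.327 -0.945] q [-0.81  0.58  0.15  1.49  0.17  1.31 -0.6 ] F [ 0.5 -1.4 -1.8] w 0.272
top [307.6 126.8] [ 4  4 10] [139 131 116] plate (np.float64(-0.169), np.float64(0.044)) drawer (np.float64(-0.173), np.float64(0.058))
top [338.5 140.8] [ 10  19 106] [187 179 154] plate (np.float64(-0.094), np.float64(0.024)) drawer (np.float64(-0.095), np.float64(0.038))
top [334.1 160.8] [ 10  16 108] [166 160 142] plate (np.float64(-0.095), np.float64(-0.025)) drawer (np.float64(-0.096), np.float64(-0.013))
top [331.7 175.6] [ 8  8 44] [186 182 164] plate (np.float64(-0.094), np.float64(-0.06)) drawer (np.float64(-0.095), np.float64(-0.05))
scene [368.5 164.6] [ 9  6 30] [188 181 159] plate (np.float64(-0.073), np.float64(0.024)) drawer (np.float64(-0.097), np.float64(0.045))
scene [346.6 174.9] [13  8 60] [197 189 166] plate (np.float64(-0.073), np.float64(-0.036)) drawer (np.float64(-0.098), np.float64(-0.018))
```

```bash

python3 - <<'E'
from h import *
c=pickle.load(open("top0.pkl","rb"))
im=c["color"].astype(int); m=((im[...,0]-im[...,2]>18)&(im[...,0]>70)).astype(np.uint8)
k=np.zeros_like(m);cv2.fillPoly(k,[proj(c,S([[-.08,-.06,.118],[-.08,.06,.118],[.06,.06,.118],[.06,-.06,.118]])).astype(np.int32)],1)
N,_,st,ce=cv2.connectedComponentsWithStats(m*k);print([(ce[i].round(0).tolist(),st[i,4]) for i in range(1,N)])
E
python3 -m crank '[[[6,1,18],0],[[14,3,42],0],[[22,4,66],0],[[30,6,90],0],[[37,7,110],0],[[42,8,123],0],[[44,9,130],0],[[46,9,135],0],[[46,9,135],0]]' 0 >/dev/null
python3 st.py
```

```text
[([360.0, 136.0], np.int32(56)), ([361.0, 153.0], np.int32(39)), ([357.0, 170.0], np.int32(14)), ([358.0, 175.0], np.int32(6)), ([354.0, 174.0], np.int32(2))]
29.2333 pos [0.5975 0.3207 0.0571] x [-0.136  0.937 -0.322] y [ 0.991  0.124 -0.058] z [-0.015 -0.327 -0.945] q [-0.8   0.72  0.14  1.57  0.18  1.08 -0.65] F [-0.6  0.4 -1.8] w 0.271
```

```bash

python3 - <<'E'
from h import *
s,t=pickle.load(open("p8.pkl","rb"))
for n,c in (("before",pickle.load(open("top0.pkl","rb"))),("now",s),("scene_before",pickle.load(open("scene0.pkl","rb"))),("scene",t)):
    g=cv2.cvtColor(c["color"],cv2.COLOR_RGB2GRAY)
    k=np.zeros_like(g);cv2.fillPoly(k,[proj(c,S([[-.074,-.055,.115],[-.074,.055,.115],[.015,.055,.115],[.015,-.055,.115]])).astype(np.int32)],1)
    v=g[k>0];print(n,len(v),np.percentile(v,[5,50,90,97,100]), (v>85).sum())
    N,_,st,ce=cv2.connectedComponentsWithStats(((g>85)&(k>0)).astype(np.uint8))
    print([(ce[i].round(0).tolist(),int(st[i,4])) for i in range(1,N) if st[i,4]>4])
E
```

```text
before 1877 [ 32.  51.  93. 149. 180.] 263
[([360.0, 136.0], 58), ([380.0, 146.0], 57), ([362.0, 152.0], 59), ([373.0, 169.0], 28), ([357.0, 172.0], 61)]
now 1877 [42. 60. 65. 75. 83.] 0
[]
scene_before 1542 [ 54.    77.   125.   170.31 189.  ] 611
[([365.0, 176.0], 332), ([371.0, 179.0], 95), ([387.0, 188.0], 117), ([367.0, 194.0], 62), ([360.0, 204.0], 5)]
scene 1542 [ 55.    75.   102.   147.77 188.  ] 304
[([372.0, 178.0], 304)]
```

```bash

python3 -m crank '[[[2,0,3],0],[[4,0,6],0],[[4,0,6],0]]' 0 >/dev/null
python3 st.py
python3 -m crank '[[[0,0,1],0],[[0,0,1],0]]' 0 >/dev/null
python3 st.py
```

```text
29.4833 pos [0.5966 0.3234 0.0505] x [-0.137  0.937 -0.321] y [ 0.99   0.125 -0.058] z [-0.014 -0.326 -0.945] q [-0.8   0.73  0.14  1.57  0.18  1.07 -0.66] F [-0.6 -0.7 -1.3] w 0.273
29.65 pos [0.5969 0.3229 0.0499] x [-0.137  0.937 -0.321] y [ 0.991  0.125 -0.057] z [-0.014 -0.326 -0.945] q [-0.8   0.73  0.14  1.57  0.18  1.07 -0.66] F [-0.9  0.6 -0.8] w 0.271
```

```bash

python3 -m crank '[[[0,0,1],0],[[1,0,2],0],[[1,0,2],0]]' 0 >/dev/null
python3 st.py
python3 -m crank '[[[1,0,2],0],[[1,0,3],0],[[1,0,3],0]]' 0 >/dev/null
python3 st.py
```

```text
29.9 pos [0.5966 0.3234 0.0492] x [-0.136  0.937 -0.321] y [ 0.991  0.124 -0.057] z [-0.014 -0.326 -0.945] q [-0.8   0.73  0.14  1.57  0.18  1.07 -0.66] F [-9.3  0.1 21.2] w 0.274
30.15 pos [0.5962 0.3243 0.0483] x [-0.136  0.937 -0.32 ] y [ 0.991  0.125 -0.057] z [-0.013 -0.325 -0.946] q [-0.8   0.74  0.14  1.57  0.17  1.07 -0.66] F [-20.5   2.   48.9] w 0.265
```

```bash

python3 -m crank '[[[0,0,-2],0],[[0,0,-2],0]]' 0 >/dev/null
python3 -m crank '[[[0,0,0],0],[[0,0,0],0],[[0,0,0],0],[[0,0,0],0],[[0,0,-5],0],[[0,0,-20],0],[[0,0,-45],0],[[0,0,-80],0],[[0,0,-115],0],[[0,0,-150],0],[[0,0,-150],0],[[0,0,-150],0]]' 45 >/dev/null
python3 st.py
python3 - <<'E'
from workcell import snapshot
from h import *
s=snapshot("top");t=snapshot("scene");pickle.dump((s,t),open("p9.pkl","wb"))
def blue(c,b):
    im=c["color"].astype(int); m=((im[...,2]-im[...,0]>40)&(im[...,2]-im[...,1]>25)).astype(np.uint8)
    k=np.zeros_like(m);k[b[1]:b[3],b[0]:b[2]]=1
    N,_,st,ce=cv2.connectedComponentsWithStats(m*k);i=1+np.argmax(st[1:,4]);return ce[i].round(2),st[i]
print("top",blue(pickle.load(open("top0.pkl","rb")),(225,160,285,225)),blue(s,(225,160,285,225)))
print("scene",blue(pickle.load(open("scene0.pkl","rb")),(250,130,310,190)),blue(t,(250,130,310,190)))
E
```

```text
31.3167 pos [0.5991 0.3739 0.19  ] x [-0.137  0.938 -0.319] y [ 0.991  0.126 -0.055] z [-0.011 -0.324 -0.946] q [-0.85  0.64  0.14  1.41  0.16  1.34 -0.64] F [ 0.7 -0.7 -0.7] w 0.526
top (array([254.41, 190.34]), array([241, 179,  23,  27, 376], dtype=int32)) (array([253.94, 190.5 ]), array([240, 179,  24,  27, 408], dtype=int32))
scene (array([277.45, 159.66]), array([267, 142,  25,  33, 412], dtype=int32)) (array([277.19, 159.58]), array([266, 142,  26,  33, 426], dtype=int32))
```

```bash

python3 - <<'E'
from h import *
from workcell import env
a=pickle.load(open("p2.pkl","rb"))[0]["color"];b,sc=pickle.load(open("p9.pkl","rb"));b=b["color"]; o=pickle.load(open("top0.pkl","rb"))["color"]
print("panel region diff", np.abs(a[115:190,295:316].astype(int)-b[115:190,295:316]).mean())
t0=pickle.load(open("scene0.pkl","rb"))["color"]
for n,(u,v) in dict(oil=(281,127),amber=(303,131),tape=(238,208),mailer=(448,286),box=(240,142)).items():
    A=t0[v-14:v+14,u-14:u+14].astype(int);B=sc["color"][v-14:v+14,u-14:u+14];print(n,np.abs(A-B).mean().round(1))
im=b.astype(int);m=((im[...,0]-im[...,2]>18)&(im[...,0]>70)).astype(np.uint8);m[:, :325]=0;m[:,345:]=0;m[:130]=0;m[185:]=0
N,_,st,ce=cv2.connectedComponentsWithStats(m);print([(ce[i].round(0).tolist(),int(st[i,4])) for i in range(1,N)])
env.sign_off()
E
```

```text
panel region diff 0.6031746031746031
oil 6.4
amber 3.2
tape 3.9
mailer 4.7
box 26.5
[([339.0, 141.0], 105), ([334.0, 161.0], 109), ([332.0, 176.0], 44)]
the job is handed in; nothing more can be done
```

The job is handed in at about 31 s of the 61 s allowed. By my checks everything is in place, but one force reading early on may have failed the run.

**What I did:** I pulled the drawer out to its stop, roughly 75–80 mm. I took the scraper and made two strokes, which put all five chips into the drawer. I then set the scraper back in its rest and backed off.

The moves only allow turning about the tool's own axis, and a hand pointing straight down would have hit the lamp. I therefore leaned it back about 19° beforehand by commanding poses beyond the arm's reach. That is an unusual use of the interface.

**Last checks:**
- **Plate:** the top camera shows no wax left. There were 5 bright patches before and none after.
- **Chips:** both cameras place the wax inside the drawer, about 15 mm in front of the plate edge. It shows as three patches whose areas fit 2 + 2 + 1 chips, so I did not tell all five apart individually.
- **Drawer:** its front panel did not move after it was pulled out.
- **Scraper:** it is within about 1 pixel (2 mm) of where it first stood in both views. I pressed it down with up to 49 N, and it seated at its original height before I released it.

**Failed or in doubt:**
- **Wrist force:** one reading showed about 177 N at 3.1 s, when the arm ran fast into its joint range in free air. That is over the 120 N limit; every later reading I took was below 50 N.
- **Bystanders:** the picture comparison showed four of them unchanged. At the cover glass box it showed a difference, which I think is the hovering gripper in view, but I did not confirm that.
- **Pictures:** the 12-picture viewing limit was reached, so all final checks are numbers taken from images I could not view.

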